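Turn the double-ended scraper round and spray its clean end

TASK

The double-ended colony scraper lies in its cradle with its used red end in front of the spray can's spout. Lift it out, turn it end for end and lower it back into the cradle so that the clean blue end is in front of the spout; only then press the orange cap of the leaning disinfectant can fully down for a moment and let it spring back up. Leave the scraper resting in the cradle and the other things on the bench where they stand.

Things in the scene. Friction and masses are not known exactly. Their poses are not given: they have to be found in the camera images.
- scraper: Loose double-ended scraper, 160 mm long, 60 g. Origin mid-length on the shaft axis; y runs to the clean blue end, z up at the start. Middle: square handle 16 x 16 mm, 60 mm long, half blue (+y), half red (-y), gripped across x. Then 10 mm round steel shafts and, 62 to 80 mm from the middle, a flat blade 16 mm wide at each end: blue clean, red used.
- clean_tip (a point): Outer end of the scraper's blue, clean blade, on the shaft's axis, 80 mm from its middle.
- used_tip (a point): Outer end of the scraper's red, used blade, on the shaft's axis, 80 mm from its middle.
- cradle: Fixed scraper holder: white foot 70 (x) x 110 (y) x 12 mm and two steel forks 8 mm thick, 40 mm either side of the middle along y, 123 mm high, each a 90 degree V open upward, 48 mm across. Origin: centre of its underside on the bench; y along the scraper, -y to the end that comes in front of the spout (away from the robot). Between the forks it is free down to the foot.
- cradle_rest (a point): Where the middle of a scraper resting in the cradle lies: on the cradle's middle, 110 mm above the bench, axes as the cradle's. The handle sits between the forks (72 mm gap, so 6 mm of play either way along y).
- cap (a joint): Travel of the spray can's sprung cap along the can's axis: 0 when up, 0.008 m fully down on its stop. The spring pushes back with 2.4 N at the start and 5.6 N at the stop, and lifts the cap again by itself.
- cap_top (a point): Centre of the flat top of the orange cap (34 mm across, moves with it), 175 mm above the bench when up. z points out of the cap along the can's axis, which leans 35 degrees from vertical towards the robot: press along -z. y is level, towards the cradle; a small white spout reaches 31 mm off the axis on that side.
- station: Fixed spray station with the leaning can, 56 mm across, green band. Origin on the bench below the cap's top; x away from the robot, y to the cradle's side. Foot plate x -50 to 180, y -85 to 85 mm. A lamp bar hangs over the cap: see lamp_edge.
- lamp_edge (a point): Middle of the lower front edge of the blue lamp bar over the can, 268 mm above the bench and 8 mm in +x (station axes) beyond the cap's centre. The bar runs 40 mm in +x from here, 80 mm to either side, 14 mm up; two thin arms carry it from posts 157 mm behind. A tool held upright over the cap hits it; one held along the can's axis passes in front.
- dishes: Bystander: two stacked clear dishes, 90 mm across, 29 mm high. Origin under its centre.
- reagent: Bystander: amber bottle, 60 mm across, 130 mm high. Origin under its centre.
- beaker: Bystander: glass beaker, 72 mm across, 90 mm high. Origin under its centre.
- spare_can: Bystander: upright silver and grey spare can without a spray cap, 56 mm across, 160 mm high; not the one to press. Origin under its centre.
- tub: Bystander: brown sample tub with a clear lid, 96 x 70 x 40 mm. Origin under its centre.
- timer: Bystander: flat white timer, 60 x 75 x 20 mm. Origin under its centre.
- tube_rack: Bystander: blue rack of capped tubes, 60 x 140 x 92 mm. Origin under its centre.
Not all that is in view belongs to the job. What is shaped like the cradle but brown or purple is not meant.

How it is judged:
On the way, in this order (a step that is already met when the one before it is completed fails the run):
1. the scraper lies turned round in the cradle, blue end in front of the spout, let go of (x of clean_tip in the frame of cradle between -0.005 and 0.005 m and z of clean_tip in the frame of cradle between 0.105 and 0.115 m and x of used_tip in the frame of cradle between -0.005 and 0.005 m and z of used_tip in the frame of cradle between 0.105 and 0.115 m and y of clean_tip in the frame of cradle between -0.089 and -0.071 m and contact force between the fingers and scraper below 0.1 N and linear speed of scraper below 0.02 m/s), for 0.3 s.
2. the cap is pressed down (6 of its 8 mm or more) for 0.2 s (value of joint cap above 0.006 m and x of clean_tip in the frame of cradle between -0.005 and 0.005 m and z of clean_tip in the frame of cradle between 0.105 and 0.115 m and x of used_tip in the frame of cradle between -0.005 and 0.005 m and z of used_tip in the frame of cradle between 0.105 and 0.115 m and y of clean_tip in the frame of cradle between -0.089 and -0.071 m), for 0.2 s.
At the end, for the whole second after the job is handed in: The scraper rests in both forks of the cradle, turned end for end (both tips within 5 mm of the cradle's middle line and of the resting height of 110 mm, clean tip 71 to 89 mm from the cradle's middle on the spout's side, away from the robot), at rest, and the cap has come up again to within 1.5 mm (x of clean_tip in the frame of cradle between -0.005 and 0.005 m and z of clean_tip in the frame of cradle between 0.105 and 0.115 m and x of used_tip in the frame of cradle between -0.005 and 0.005 m and z of used_tip in the frame of cradle between 0.105 and 0.115 m and y of clean_tip in the frame of cradle between -0.089 and -0.071 m and linear speed of scraper below 0.02 m/s and value of joint cap below 0.0015 m); the robot touches nothing.
It fails at once if the cap is pressed (3 mm or more) while the scraper does not lie turned round in the cradle (value of joint cap above 0.003 m and not (x of clean_tip in the frame of cradle between -0.005 and 0.005 m and z of clean_tip in the frame of cradle between 0.105 and 0.115 m and x of used_tip in the frame of cradle between -0.005 and 0.005 m and z of used_tip in the frame of cradle between 0.105 and 0.115 m and y of clean_tip in the frame of cradle between -0.089 and -0.071 m)).
It fails at once if the scraper is let go of more than 20 mm above its resting height instead of being lowered in (z of scraper in the frame of cradle above 0.13 m and contact force between the fingers and scraper below 0.05 N).
It fails at once if another thing on the bench is shifted by more than 30 mm or tipped over (distance of any of dishes, reagent, beaker, spare_can, tub, timer, tube_rack from where it was at the start of the episode above 0.03 m or angle between any of dishes, reagent, beaker, spare_can, tub, timer, tube_rack's own z axis and vertical above 0.6 rad).
It also fails if it takes over 59 s, if anything falls off the work surface, if the arm or the gripper's body presses on something with over 40 N, if the wrist force passes 120 N, or if a joint passes its speed limit or range.

ROBOT

A 6-joint arm with a two-finger parallel gripper is mounted at the origin on the work surface. World frame = base frame: x ahead of the robot, y to its left, z up, the work surface at z = 0. Lengths are in m, angles in rad, forces in N, time in s.
With the tool pointing down it reaches from about 0.375 to 0.925 m from the base axis. Payload 5.7 kg.
Tool frame: the origin (TCP) lies at the centre of the arm's flange, where the gripper is bolted on; the fingertips stand 182 mm ahead of it and the grasp point (between the pads) lies 163 mm ahead of it; z points along the fingers, y is the direction in which the jaws open and shut (so a half turn about z gives the same grasp; the last joint's range is limited). The gripper opens to 88 mm and grips with 3 to 60 N. Pads are 20 mm wide; open, the fingers measure 115 mm over their backs; the gripper's body (75 mm by 178 mm) begins 61 mm behind the grasp point.
Start: joints at [1.162, 0.359, 1.51, -0, 1.272, -0.115], TCP at [0.174, 0.574, 0.405] pointing down, gripper open.
Joint ranges: [-2.97, 2.97], [-1.01, 2.36], [0.21, 2.38], [-0.96, 4.11], [0.2, 2.71], [-2.98, 2.98]. Speed limits (rad/s): [2.39, 2.39, 3.14, 3.14, 3.14, 3.14].

INTERFACE

Orientations are given as a unit quaternion [w, x, y, z].
In Python, from workcell import r gives the robot as it stands.
- The arm moves only by the tool send_rows, never from a script. Its argument "steps" is a list of rows, each an object of numbers: "ax", "ay", "az": the turn, a rotation vector about the world's x, y, z in degrees; "tx", "ty", "tz": the shift along the world's x, y, z in m; "jaw": the closure in counts, from 0 (fully open) to 255 (shut). In form: [{"ax": .., "ay": .., "az": .., "tx": .., "ty": .., "tz": .., "jaw": ..}, ...]. A call has 1 to 8 rows; each row is the pose to reach, as a shift and turn from the pose measured when the call began; what a row does not reach only later rows make up. A row lasts 1/8 s, in which the tool goes at most 62.5 mm and 10.7 degrees, less where a joint would pass 70% of its speed; a pose out of reach is approached as far as the arm can. A call with a gripper value outside its range is refused whole. The fingers move at their own pace and stop on an object; "squeeze" is the grip in N (left out, the last holds). Time passes only in rows, so rows that repeat a pose let the fingers close. It gives the time, the measured TCP pose, the force and the opening at its end, in the units of the state.
- r.state(): the state, without advancing time (a new reading comes with each control period).
- r.snapshot(name): name is "scene" or "top" or "wrist"; returns (picture, depth): 384x512x3 uint8, red, green, blue; 384x512 float32, m along the optical axis (not along the pixel's ray), 0 where there is no reading.
- r.camera_params(name): a dict with "K" (3x3 intrinsics, pixels), "pose" (4x4, takes a point from camera to world coordinates). Camera axes: x right, y down, z forward; pixel columns grow to the right and rows downward; lengths in m; the calibration is good to about 2 mm. The wrist camera is an equidistant fisheye: a pixel r from the principal point sees the ray r / f radians off the axis. A picture is of the moment at which its call begins: read the wrist's pose just before it. camera_params takes no time and is no camera call; for the wrist camera it gives the pose at the moment of the call.
- r.hand_in(): hands the job in, once; it reports no verdict.
The state is a dict: "clock": time; "joint_pos": joint angles; "qvel": joint speeds; "joint_torque": joint torques, N m; "tcp_pos": TCP position; "orientation": TCP orientation; "ft_force": force on the tool from outside, world axes, zero at the start; "moment": the same for the moment, N m; "gripper_width": finger opening in m.
Only numpy, scipy, OpenCV 4.12 (cv2) and the standard library are available. Lean on these libraries where they do the work, as an engineer would, in place of code of your own. Each camera call takes 0.05 s, during which the arm holds its last target.

## Working session

There is one attempt and no reset: what is moved stays moved. The work goes in short steps, Python scripts to look and compute and a tool call to move; the robot and the scene stay as the last step left them, time stands still between calls to the robot, and variables do not carry over. Pictures are saved under pics/ and viewed, and the job is handed in when it is done.

Besides the shell and the picture viewer there is one more tool, called after "Emit:" by a JSON object that holds its "fn" and its "kwargs". send_rows: Moves the arm, as the interface text tells. Its arguments: {"type":"object","properties":{"steps":{"type":"array"},"squeeze":{"type":"number"}},"required":["steps"]}

```bash
mkdir -p pics; cat > h.py <<'E'
import numpy as np,cv2
from workcell import r
def snap(n,f):
    P=r.camera_params(n); im,d=r.snapshot(n)
    cv2.imwrite(f'pics/{f}.png',im[:,:,::-1]); np.savez(f'pics/{f}.npz',im=im,d=d,K=P['K'],pose=P['pose'])
    return im,d,np.array(P['K']),np.array(P['pose'])
def load(f):
    z=np.load(f'pics/{f}.npz'); return z['im'],z['d'],z['K'],z['pose']
def pts(d,K,pose):
    v,u=np.mgrid[:d.shape[0],:d.shape[1]]
    c=np.stack([(u-K[0,2])/K[0,0]*d,(v-K[1,2])/K[1,1]*d,d],-1)
    return c@pose[:3,:3].T+pose[:3,3]
E
python3 - <<'E'
from h import *
print(r.state())
for n in('scene','top'):
    im,d,K,p=snap(n,n); print(n,K,p)
snap('wrist','wrist'); 
a=[cv2.resize(cv2.imread(f'pics/{n}.png'),None,fx=1.5,fy=1.5) for n in('scene','top')]
for n,x in zip(('scene','top'),a): cv2.imwrite(f'pics/{n}_b.png',x)
E
```

```text
{'clock': 0.0, 'joint_pos': array([ 1.16190133e+00,  3.59490657e-01,  1.51146889e+00, -6.73457130e-06,
        1.27250092e+00, -1.15111687e-01]), 'qvel': array([ 0.00027805, -0.00043044,  0.00222522,  0.00134193, -0.00054224,
       -0.00016762]), 'joint_torque': array([ 2.06425539e-03, -5.15371478e+01, -2.70732987e+01,  6.74607488e-02,
        3.45005980e-02, -1.49525445e-04]), 'tcp_pos': array([0.17360879, 0.57393817, 0.40380396]), 'orientation': array([-2.38788940e-04,  1.46362927e-01,  9.89230520e-01, -9.02868596e-04]), 'ft_force': array([-0.84259282,  0.5043115 ,  0.80622061]), 'moment': array([-0.01727501,  0.05123989,  0.00433101]), 'gripper_width': 0.08773503231473125}
scene [[353.34652835   0.         251.67960032]
 [  0.         353.34652835 192.95972454]
 [  0.           0.           1.        ]] [[ 0.74387215  0.38744775 -0.54455346  1.06218165]
 [ 0.66828421 -0.43988184  0.59991682 -0.58129508]
 [-0.00710276 -0.81017789 -0.58614106  0.78746697]
 [ 0.          0.          0.          1.        ]]
top [[450.37627209   0.         254.05963634]
 [  0.         450.37627209 193.558124  ]
 [  0.           0.           1.        ]] [[ 2.71034647e-02 -9.78226439e-01  2.05763057e-01  2.73858626e-01]
 [-9.99632143e-01 -2.67270250e-02  4.60924333e-03  2.86232323e-02]
 [ 9.90550684e-04 -2.05812292e-01 -9.78590987e-01  1.42088736e+00]
 [ 0.00000000e+00  0.00000000e+00  0.00000000e+00  1.00000000e+00]]
```

View pics/scene_b.png

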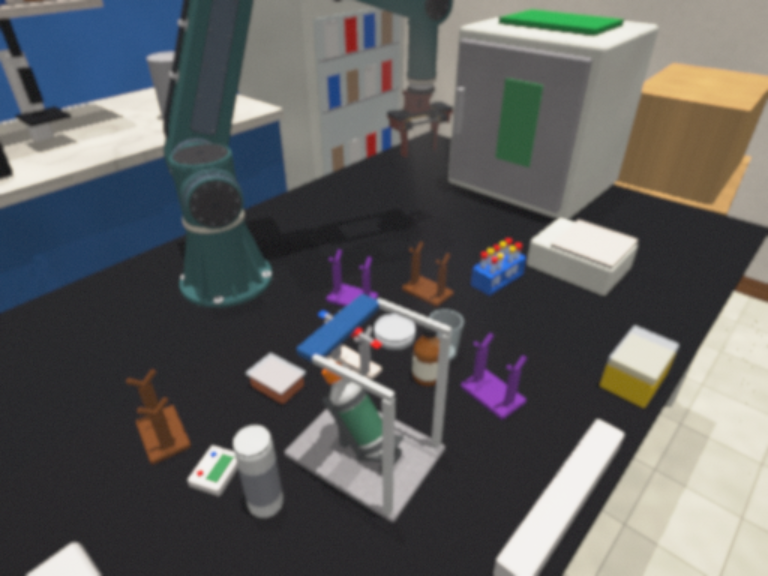

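View pics/top_b.png

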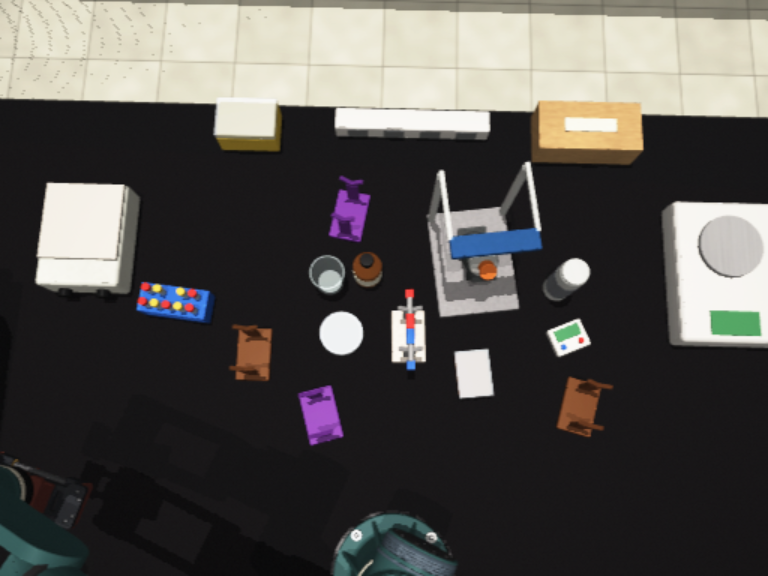

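Both views show one white cradle with the scraper, at top (408,335) in the 1.5x picture. The look-alikes are purple at (350,213) and (321,413), and brown at (252,353) and (580,405). The white one fits the description. The leaning can with its orange cap is at (487,270); the spare can at (570,277) has no cap. Next I'll enlarge and measure.

```bash
python3 - <<'E'
from h import *
im,d,K,p=load('top')
X=pts(d,K,p)
hsv=cv2.cvtColor(im,cv2.COLOR_RGB2HSV)
H,S,V=[hsv[...,i].astype(int) for i in range(3)]
win=np.zeros(H.shape,bool); win[185:255,255:290]=1
def st(n,m):
    v,u=np.nonzero(m); q=X[m]; print(n,m.sum(),'px',u.mean().round(1),v.mean().round(1),'med',np.median(q,0).round(4),'min',q.min(0).round(3),'max',q.max(0).round(3))
red=win&((H<6)|(H>174))&(S>150)&(V>80); blue=win&(abs(H-110)<14)&(S>130)&(V>60)
st('red',red);st('blue',blue)
hi=win&(X[...,2]>0.09); st('scr hi',hi)
sh=win&(red|blue)
def raypl(u,v,z):
    dr=p[:3,:3]@np.array([(u-K[0,2])/K[0,0],(v-K[1,2])/K[1,1],1]); return p[:3,3]+dr*(z-p[2,3])/dr[2]
for n,m in(('red',red),('blue',blue)):
    v,u=np.nonzero(m); print(n, v.min(),v.max(), [raypl(u[v==k].mean(),k,0.115).round(4).tolist() for k in (v.min(),v.max())])
# all scraper pts line fit
v,u=np.nonzero(sh); P=np.array([raypl(a,b,0.115) for a,b in zip(u,v)])
vx=cv2.fitLine(P[:,:2].astype(np.float32),cv2.DIST_L2,0,.01,.01).ravel(); print('line',vx, np.degrees(np.arctan2(vx[1],vx[0])))
# foot white
ft=win&(S<60)&(V>150)&(X[...,2]<0.04); st('foot',ft)
c=raypl; cn=np.argwhere(ft)
F=np.array([raypl(b,a,0.012)[:2] for a,b in cn],np.float32); print('foot rect',cv2.minAreaRect(F))
w2=np.zeros(H.shape,bool); w2[150:205,290:360]=1
cap=w2&(H>3)&(H<20)&(S>170)&(V>120); st('cap',cap)
bar=w2&(abs(H-108)<12)&(S>130)&(V>60); st('bar',bar)
q=X[bar]; print(np.percentile(q[:,2],[5,50,95]),cv2.minAreaRect(q[q[:,2]>.26][:,:2].astype(np.float32)))
w3=np.zeros(H.shape,bool); w3[130:215,280:350]=1
fp=w3&(X[...,2]<0.03)&(S<40)&(V>90); st('plate',fp); print(cv2.minAreaRect(X[fp][:,:2].astype(np.float32)))
c=cv2.resize(im[100:260,190:400],None,fx=3.8,fy=3.7,interpolation=cv2.INTER_CUBIC); cv2.imwrite('pics/crop1.png',c[:,:,::-1])
i2,d2,K2,p2=load('scene')
c=cv2.resize(i2[180:340,180:320],None,fx=4,fy=3.7,interpolation=cv2.INTER_CUBIC); cv2.imwrite('pics/crop2.png',c[:,:,::-1])
E
```

```text
red 85 px 272.8 206.3 med [ 0.5001 -0.0216  0.1156] min [ 0.274 -0.029 -0.003] max [0.579 0.029 1.421]
blue 86 px 273.2 231.9 med [ 0.45   -0.0241  0.1153] min [ 0.395 -0.033 -0.005] max [ 0.474 -0.017  0.123]
scr hi 350 px 273.6 219.7 med [ 0.4701 -0.0241  0.1154] min [ 0.274 -0.05   0.09 ] max [0.553 0.029 1.421]
red 192 218 [[0.5548, -0.0242, 0.115], [0.4768, -0.0227, 0.115]]
blue 219 246 [[0.4739, -0.0227, 0.115], [0.395, -0.0256, 0.115]]
line [ 0.99929667  0.03749928  0.47375256 -0.02267586] 2.149054
foot 502 px 270.8 223.6 med [ 0.4761 -0.0114  0.0109] min [ 0.423 -0.06  -0.007] max [0.53  0.012 0.019]
foot rect ((0.475607693195343, -0.023662928491830826), (0.10485849529504776, 0.06925875693559647), 1.5590604543685913)
cap 110 px 324.6 180.0 med [ 0.5805 -0.1651  0.1748] min [ 0.565 -0.181  0.124] max [ 0.6   -0.152  0.187]
bar 883 px 329.7 161.9 med [ 0.6037 -0.1626  0.2815] min [ 0.274 -0.246  0.003] max [0.716 0.029 1.421]
[0.27742975 0.28152115 0.28514618] ((0.4843428134918213, -0.06463161110877991), (0.12627725303173065, 0.44278010725975037), 50.18659210205078)
plate 2437 px 312.3 178.3 med [ 0.606  -0.1407  0.0119] min [ 0.506 -0.256 -0.006] max [ 0.793 -0.048  0.028]
((0.6575243473052979, -0.135994091629982), (0.2782285511493683, 0.21113736927509308), 7.224174976348877)
```

View pics/crop1.png

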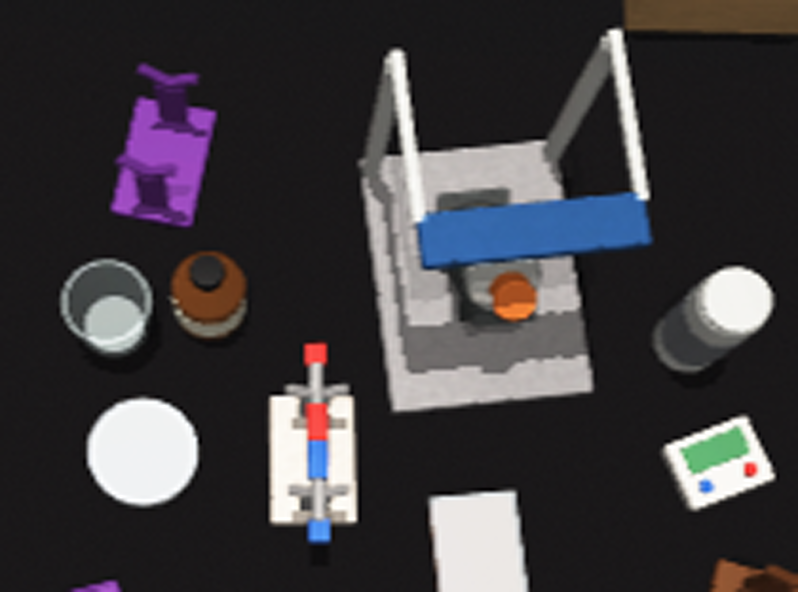

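View pics/crop2.png

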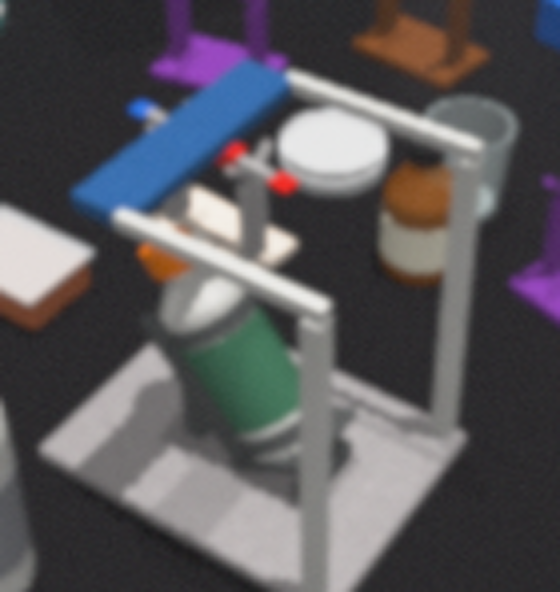

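```bash
python3 - <<'E'
from h import *
im,d,K,p=load('top')
X=pts(d,K,p)
hsv=cv2.cvtColor(im,cv2.COLOR_RGB2HSV)
H,S,V=[hsv[...,i].astype(int) for i in range(3)]
def raypl(u,v,z):
    u=np.asarray(u,float);v=np.asarray(v,float)
    c=np.stack([(u-K[0,2])/K[0,0],(v-K[1,2])/K[1,1],np.ones_like(u)],-1)@p[:3,:3].T
    return p[:3,3]+c*((z-p[2,3])/c[...,2])[...,None]
w=np.zeros(H.shape,bool); w[145:180,296:366]=1
bar=w&(abs(H-108)<14)&(S>120)&(V>60)
v,u=np.nonzero(bar); F=raypl(u,v,0.282)[:,:2]; rc=cv2.minAreaRect(F.astype(np.float32)); print('bar',rc, np.median(X[bar],0))
b=cv2.boxPoints(rc);print(b.round(3))
w=np.zeros(H.shape,bool); w[135:215,283:350]=1
pl=w&(abs(X[...,2]-np.median(X[200:208,300:340,2]))<0.012)&(V>60); print('plz',np.median(X[200:208,300:340,2]))
n,l,s,c=cv2.connectedComponentsWithStats(pl.astype(np.uint8)); k=1+s[1:,4].argmax()
v,u=np.nonzero(l==k); F=raypl(u,v,0.01)[:,:2]; rc=cv2.minAreaRect(F.astype(np.float32)); print('plate',rc);print(cv2.boxPoints(rc).round(3))
w=np.zeros(H.shape,bool); w[170:190,310:340]=1
cap=w&(H>3)&(H<20)&(S>150)&(V>100)
q=X[cap]; print('cap z by px'); 
v,u=np.nonzero(cap); print(u.min(),u.max(),v.min(),v.max())
print('V hist',np.percentile(V[cap],[5,25,50,75,95]))
br=cap&(V>205); q=X[br]; print(br.sum(), q.mean(0), q.min(0),q.max(0))
# plane fit
c0=np.median(q,0); 
for _ in range(4):
    U,s,Vt=np.linalg.svd(q-q.mean(0)); nrm=Vt[2]*np.sign(Vt[2,2]); res=(q-q.mean(0))@nrm; q=q[abs(res)<0.004]
print('normal',nrm,'tilt',np.degrees(np.arccos(nrm[2])),len(q),q.mean(0),'yaw',np.degrees(np.arctan2(-nrm[1],-nrm[0])))
E
```

```text
bar ((0.6041648983955383, -0.1630987524986267), (0.040878280997276306, 0.1593095064163208), 7.753063678741455) [ 0.60370537 -0.16298392  0.28152115]
[[ 0.573 -0.087]
 [ 0.595 -0.245]
 [ 0.635 -0.239]
 [ 0.614 -0.081]]
plz 0.012035454905454102
plate ((0.6412402391433716, -0.15830042958259583), (0.22922874987125397, 0.1715337634086609), 7.582754611968994)
[[ 0.516 -0.088]
 [ 0.539 -0.258]
 [ 0.766 -0.228]
 [ 0.744 -0.058]]
cap z by px
319 330 174 186
V hist [121.85 149.75 166.   209.25 238.05]
32 [ 0.57151973 -0.16804707  0.17090862] [ 0.56693457 -0.18060706  0.1631174 ] [ 0.57610965 -0.15530021  0.17556769]
normal [-0.77070299 -0.15746225  0.61743222] tilt 51.87113680988509 32 [ 0.57151973 -0.16804707  0.17090862] yaw 11.5471755804811
```

Checks agree:

| Item | Measured | Expected |
|---|---|---|
| Bar | 41 x 159 mm | 40 x 160 mm |
| Foot plate | 229 x 172 mm | 230 x 170 mm |
| Scraper length | 160 mm | 160 mm |

The bar and the plate both put the station origin at (0.577, -0.167), with a yaw of 7.7°. The scraper's middle is at (0.475, -0.023), axis at 1.8°. Moving above the scraper.

Emit:
{"fn": "send_rows", "kwargs": {"steps": [{"tx":0.02,"ty":-0.04,"az":1},{"tx":0.04,"ty":-0.08,"az":2},{"tx":0.06,"ty":-0.12,"az":3.5},{"tx":0.08,"ty":-0.16,"az":5},{"tx":0.1,"ty":-0.2,"az":6},{"tx":0.12,"ty":-0.24,"az":7},{"tx":0.14,"ty":-0.28,"az":8},{"tx":0.16,"ty":-0.32,"az":9,"jaw":0}], "squeeze": 25}}

```text
invalid input at $.steps[0]: expected keys ax, ay, az, tx, ty, tz, jaw
```

```bash
cat > s.py <<'E'
from h import *
from scipy.spatial.transform import Rotation as R
def show():
    s=r.state(); q=s['orientation']; M=R.from_quat(q,scalar_first=True).as_matrix()
    print('t',round(s['clock'],2),'tcp',s['tcp_pos'].round(4),'z',M[:,2].round(4),'yaw y',np.degrees(np.arctan2(M[1,1],M[0,1])).round(2),'w',round(s['gripper_width'],4),'F',s['ft_force'].round(2),'q',s['joint_pos'].round(3))
    return s,M
if __name__=='__main__': show()
E
python3 s.py
```

```text
t 0.15 tcp [0.1737 0.574  0.404 ] z [-5.0e-04 -1.3e-03 -1.0e+00] yaw y 73.17 w 0.088 F [0.35 0.09 0.68] q [ 1.162  0.359  1.511 -0.     1.272 -0.115]
```

Emit:
{"fn": "send_rows", "kwargs": {"steps": [{"ax":0,"ay":0,"tz":0,"jaw":0,"tx":0.02,"ty":-0.04,"az":1},{"ax":0,"ay":0,"tz":0,"jaw":0,"tx":0.04,"ty":-0.08,"az":2},{"ax":0,"ay":0,"tz":0,"jaw":0,"tx":0.06,"ty":-0.12,"az":3.5},{"ax":0,"ay":0,"tz":0,"jaw":0,"tx":0.08,"ty":-0.16,"az":5},{"ax":0,"ay":0,"tz":0,"jaw":0,"tx":0.1,"ty":-0.2,"az":6},{"ax":0,"ay":0,"tz":0,"jaw":0,"tx":0.12,"ty":-0.24,"az":7},{"ax":0,"ay":0,"tz":0,"jaw":0,"tx":0.14,"ty":-0.28,"az":8},{"ax":0,"ay":0,"tz":0,"jaw":0,"tx":0.16,"ty":-0.32,"az":9}], "squeeze": 25}}

```text
clock: 1.15
tcp_pos: [0.334, 0.2527, 0.404]
orientation: [-0.0, 0.068, 0.998, -0.001]
ft_force: [0.5, 0.3, 1.0]
gripper_width: 0.088
```

```bash
python3 s.py
```

```text
t 1.15 tcp [0.334  0.2527 0.404 ] z [-2.0e-04 -1.4e-03 -1.0e+00] yaw y 82.21 w 0.088 F [0.47 0.32 1.03] q [ 4.830e-01  9.400e-02  1.875e+00 -1.000e-03  1.173e+00 -9.510e-01]
```

Emit:
{"fn": "send_rows", "kwargs": {"steps": [{"ax":0,"ay":0,"tz":0,"jaw":0,"tx":0.02,"ty":-0.04,"az":1.5},{"ax":0,"ay":0,"tz":0,"jaw":0,"tx":0.04,"ty":-0.08,"az":3},{"ax":0,"ay":0,"tz":0,"jaw":0,"tx":0.06,"ty":-0.12,"az":4.5},{"ax":0,"ay":0,"tz":0,"jaw":0,"tx":0.08,"ty":-0.16,"az":6},{"ax":0,"ay":0,"tz":0,"jaw":0,"tx":0.1,"ty":-0.2,"az":7.5},{"ax":0,"ay":0,"tz":0,"jaw":0,"tx":0.12,"ty":-0.24,"az":9},{"ax":0,"ay":0,"tz":-0.01,"jaw":0,"tx":0.141,"ty":-0.276,"az":9.6},{"ax":0,"ay":0,"tz":-0.02,"jaw":0,"tx":0.141,"ty":-0.276,"az":9.6}]}}

```text
clock: 2.15
tcp_pos: [0.4764, -0.0254, 0.3837]
orientation: [0.001, -0.014, 1.0, -0.001]
ft_force: [0.1, -0.7, 0.9]
gripper_width: 0.0876
```

```bash
python3 - <<'E'
from s import *
show(); im,d,K,p=snap('wrist','w1'); cv2.imwrite('pics/w1b.png',cv2.resize(im,None,fx=1.5,fy=1.5)[:,:,::-1]); print(K,p.round(4))
E
```

```text
t 2.15 tcp [ 0.4764 -0.0254  0.3837] z [ 0.0014 -0.0021 -1.    ] yaw y 91.63 w 0.0876 F [ 0.11 -0.74  0.91] q [-0.198  0.204  1.794 -0.002  1.141 -1.796]
[[297.31863964   0.         259.09441983]
 [  0.         297.31863964 193.49659462]
 [  0.           0.           1.        ]] [[-2.850e-02  9.676e-01  2.510e-01  4.091e-01]
 [ 9.996e-01  2.780e-02  6.300e-03 -2.750e-02]
 [-9.000e-04  2.511e-01 -9.680e-01  3.631e-01]
 [ 0.000e+00  0.000e+00  0.000e+00  1.000e+00]]
```

View pics/w1b.png

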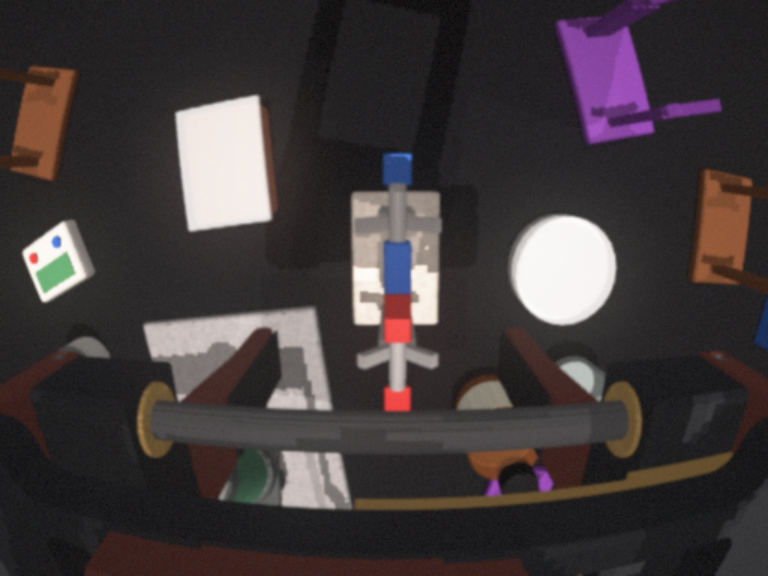

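The wrist view shows the scraper between the fingers: blue tip at (397,167), colour change at (397,294), red tip at (397,400), all on the white foot.

```bash
cat >> h.py <<'E'
def fray(u,v,K,p,z):
    x=(u-K[0,2])/K[0,0]; y=(v-K[1,2])/K[1,1]; th=np.hypot(x,y); s=np.sin(th)/th if th>0 else 1
    dr=p[:3,:3]@np.array([x*s,y*s,np.cos(th)]); return p[:3,3]+dr*(z-p[2,3])/dr[2]
E
python3 - <<'E'
from h import *
im,d,K,p=load('w1')
hsv=cv2.cvtColor(im,cv2.COLOR_RGB2HSV);H,S,V=[hsv[...,i].astype(int) for i in range(3)]
w=np.zeros(H.shape,bool); w[95:280,240:290]=1
for n,m in(('blue',w&(abs(H-110)<14)&(S>130)&(V>60)),('red',w&((H<6)|(H>174))&(S>140)&(V>70))):
    rows=np.nonzero(m.any(1))[0]
    for k in list(rows[1::6])+[rows[-1]]:
        u=np.nonzero(m[k])[0]; print(n,k,u.min(),u.max(),fray(u.mean(),k,K,p,0.117 if 155<k<230 else .112).round(4))
E
```

```text
blue 102 256 274 [ 0.3954 -0.0231  0.112 ]
blue 108 255 274 [ 0.4005 -0.0234  0.112 ]
blue 114 255 274 [ 0.4055 -0.0233  0.112 ]
blue 120 255 274 [ 0.4106 -0.0231  0.112 ]
blue 164 257 272 [ 0.4473 -0.0221  0.117 ]
blue 170 257 272 [ 0.4524 -0.0219  0.117 ]
blue 176 257 272 [ 0.4575 -0.0217  0.117 ]
blue 182 257 272 [ 0.4627 -0.0216  0.117 ]
blue 188 257 272 [ 0.4679 -0.0214  0.117 ]
blue 194 258 272 [ 0.4732 -0.0208  0.117 ]
blue 194 258 272 [ 0.4732 -0.0208  0.117 ]
red 198 257 272 [ 0.4768 -0.0211  0.117 ]
red 204 257 272 [ 0.4821 -0.0209  0.117 ]
red 210 257 272 [ 0.4876 -0.0207  0.117 ]
red 216 256 273 [ 0.4931 -0.0205  0.117 ]
red 222 256 273 [ 0.4987 -0.0204  0.117 ]
red 228 258 271 [ 0.5043 -0.0202  0.117 ]
red 262 256 273 [ 0.541  -0.0188  0.112 ]
red 268 256 273 [ 0.5475 -0.0186  0.112 ]
red 273 256 273 [ 0.5531 -0.0184  0.112 ]
```

Emit:
{"fn": "send_rows", "kwargs": {"steps": [{"ax":0,"ay":0,"az":0,"tx":-0.0015,"ty":0.0035,"tz":-0.02,"jaw":0},{"ax":0,"ay":0,"az":0,"tx":-0.0015,"ty":0.0035,"tz":-0.045,"jaw":0},{"ax":0,"ay":0,"az":0,"tx":-0.0015,"ty":0.0035,"tz":-0.07,"jaw":0},{"ax":0,"ay":0,"az":0,"tx":-0.0015,"ty":0.0035,"tz":-0.09,"jaw":0},{"ax":0,"ay":0,"az":0,"tx":-0.0015,"ty":0.0035,"tz":-0.105,"jaw":0},{"ax":0,"ay":0,"az":0,"tx":-0.0015,"ty":0.0035,"tz":-0.11,"jaw":0},{"ax":0,"ay":0,"az":0,"tx":-0.0015,"ty":0.0035,"tz":-0.11,"jaw":0},{"ax":0,"ay":0,"az":0,"tx":-0.0015,"ty":0.0035,"tz":-0.11,"jaw":0}]}}

```text
clock: 3.2
tcp_pos: [0.4734, -0.0203, 0.2728]
orientation: [-0.001, -0.015, 1.0, -0.0]
ft_force: [-0.1, -0.1, -0.1]
gripper_width: 0.0879
```

```bash
python3 s.py
```

```text
t 3.2 tcp [ 0.4734 -0.0203  0.2728] z [-1.6e-03 -8.0e-04 -1.0e+00] yaw y 91.69 w 0.0879 F [-0.15 -0.12 -0.14] q [-1.880e-01  3.560e-01  1.923e+00 -1.000e-03  8.640e-01 -1.788e+00]
```

Emit:
{"fn": "send_rows", "kwargs": {"steps": [{"ax":0,"ay":0,"az":0,"tx":0.001,"ty":-0.001,"tz":0,"jaw":0},{"ax":0,"ay":0,"az":0,"tx":0.001,"ty":-0.001,"tz":0,"jaw":150},{"ax":0,"ay":0,"az":0,"tx":0.001,"ty":-0.001,"tz":0,"jaw":240},{"ax":0,"ay":0,"az":0,"tx":0.001,"ty":-0.001,"tz":0,"jaw":240},{"ax":0,"ay":0,"az":0,"tx":0.001,"ty":-0.001,"tz":0,"jaw":240},{"ax":0,"ay":0,"az":0,"tx":0.001,"ty":-0.001,"tz":0,"jaw":240},{"ax":0,"ay":0,"az":0,"tx":0.001,"ty":-0.001,"tz":0,"jaw":240},{"ax":0,"ay":0,"az":0,"tx":0.001,"ty":-0.001,"tz":0,"jaw":240}], "squeeze": 25}}

```text
clock: 4.2
tcp_pos: [0.4744, -0.0213, 0.2728]
orientation: [-0.001, -0.015, 1.0, -0.0]
ft_force: [0.3, -0.7, -0.4]
gripper_width: 0.0213
```

```bash
python3 s.py
```

```text
t 4.2 tcp [ 0.4744 -0.0213  0.2728] z [-1.6e-03 -8.0e-04 -1.0e+00] yaw y 91.68 w 0.0213 F [ 0.32 -0.7  -0.35] q [-1.900e-01  3.570e-01  1.921e+00 -1.000e-03  8.650e-01 -1.789e+00]
```

Emit:
{"fn": "send_rows", "kwargs": {"steps": [{"ax":0,"ay":0,"az":0,"tx":0,"ty":0,"tz":0,"jaw":240},{"ax":0,"ay":0,"az":0,"tx":0,"ty":0,"tz":0,"jaw":240},{"ax":0,"ay":0,"az":0,"tx":0,"ty":0,"tz":0,"jaw":240},{"ax":0,"ay":0,"az":0,"tx":0,"ty":0,"tz":0,"jaw":240}]}}

```text
clock: 4.7
tcp_pos: [0.4744, -0.0212, 0.2728]
orientation: [-0.001, -0.015, 1.0, -0.0]
ft_force: [-0.4, 1.5, 0.6]
gripper_width: 0.0156
```

```bash
python3 s.py
```

```text
t 4.7 tcp [ 0.4744 -0.0212  0.2728] z [-1.6e-03 -6.0e-04 -1.0e+00] yaw y 91.68 w 0.0156 F [-0.37  1.54  0.61] q [-1.900e-01  3.570e-01  1.921e+00 -1.000e-03  8.650e-01 -1.789e+00]
```

Emit:
{"fn": "send_rows", "kwargs": {"steps": [{"ax":0,"ay":0,"az":0,"tx":0,"ty":0,"tz":0.01,"jaw":240},{"ax":0,"ay":0,"az":0,"tx":0,"ty":0,"tz":0.03,"jaw":240},{"ax":0,"ay":0,"az":0,"tx":0,"ty":0,"tz":0.05,"jaw":240},{"ax":0,"ay":0,"az":0,"tx":-0.005,"ty":0.01,"tz":0.07,"jaw":240},{"ax":0,"ay":0,"az":0,"tx":-0.01,"ty":0.02,"tz":0.085,"jaw":240},{"ax":0,"ay":0,"az":-5,"tx":-0.01,"ty":0.02,"tz":0.09,"jaw":240},{"ax":0,"ay":0,"az":-13,"tx":-0.01,"ty":0.02,"tz":0.09,"jaw":240},{"ax":0,"ay":0,"az":-20,"tx":-0.01,"ty":0.02,"tz":0.09,"jaw":240}]}}

```text
clock: 5.7
tcp_pos: [0.4641, -0.0009, 0.3632]
orientation: [-0.001, 0.161, 0.987, -0.0]
ft_force: [-0.2, -0.3, -1.0]
gripper_width: 0.016
```

```bash
python3 - <<'E'
from s import *
show(); snap('scene','s2');im=cv2.imread('pics/s2.png')[150:350,130:330]; cv2.imwrite('pics/s2c.png',cv2.resize(im,None,fx=3,fy=3))
E
```

```text
t 5.7 tcp [ 0.4641 -0.0009  0.3632] z [-1.6e-03 -2.0e-04 -1.0e+00] yaw y 71.47 w 0.016 F [-0.18 -0.26 -1.02] q [-0.151  0.211  1.845 -0.     1.087 -1.398]
```

View pics/s2c.png

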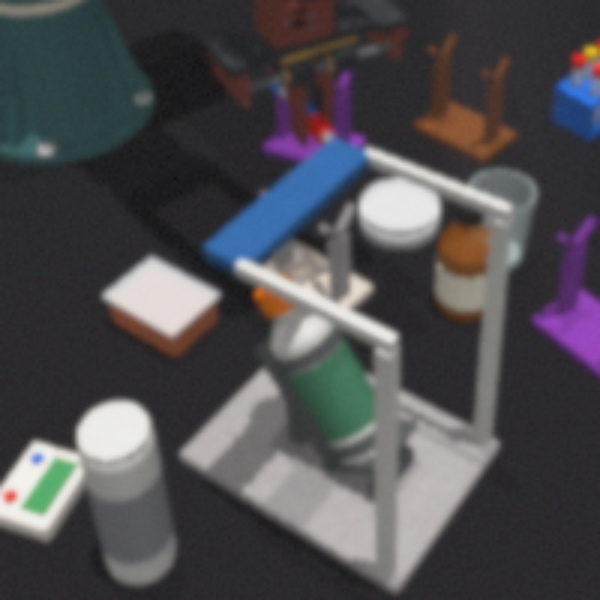

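The scraper is held in the fingers near (310,115), the forks are empty, and the width is steady at 16 mm. Continuing the turn.

Emit:
{"fn": "send_rows", "kwargs": {"steps": [{"ax":0,"ay":0,"az":-10,"tx":0,"ty":0,"tz":0,"jaw":240},{"ax":0,"ay":0,"az":-20,"tx":0,"ty":0,"tz":0,"jaw":240},{"ax":0,"ay":0,"az":-30,"tx":0,"ty":0,"tz":0,"jaw":240},{"ax":0,"ay":0,"az":-40,"tx":0,"ty":0,"tz":0,"jaw":240},{"ax":0,"ay":0,"az":-50,"tx":0,"ty":0,"tz":0,"jaw":240},{"ax":0,"ay":0,"az":-60,"tx":0,"ty":0,"tz":0,"jaw":240},{"ax":0,"ay":0,"az":-70,"tx":0,"ty":0,"tz":0,"jaw":240},{"ax":0,"ay":0,"az":-80,"tx":0,"ty":0,"tz":0,"jaw":240}]}}

```text
clock: 6.75
tcp_pos: [0.4638, -0.0007, 0.3633]
orientation: [-0.001, 0.76, 0.649, 0.0]
ft_force: [-0.1, -0.4, -0.7]
gripper_width: 0.0161
```

Emit:
{"fn": "send_rows", "kwargs": {"steps": [{"ax":0,"ay":0,"az":-10,"tx":0,"ty":0,"tz":0,"jaw":240},{"ax":0,"ay":0,"az":-20,"tx":0,"ty":0,"tz":0,"jaw":240},{"ax":0,"ay":0,"az":-30,"tx":0,"ty":0,"tz":0,"jaw":240},{"ax":0,"ay":0,"az":-40,"tx":0,"ty":0,"tz":0,"jaw":240},{"ax":0,"ay":0,"az":-50,"tx":0,"ty":0,"tz":0,"jaw":240},{"ax":0,"ay":0,"az":-60,"tx":0,"ty":0,"tz":0,"jaw":240},{"ax":0,"ay":0,"az":-70,"tx":0,"ty":0,"tz":0,"jaw":240},{"ax":0,"ay":0,"az":-78,"tx":0,"ty":0,"tz":0,"jaw":240}]}}

```text
clock: 7.75
tcp_pos: [0.4635, -0.0005, 0.3635]
orientation: [-0.0, 1.0, 0.025, 0.001]
ft_force: [-0.5, 0.2, -0.6]
gripper_width: 0.0155
```

```bash
python3 - <<'E'
from s import *
show(); im,d,K,p=snap('wrist','w2'); cv2.imwrite('pics/w2b.png',cv2.resize(im,None,fx=1.5,fy=1.5)[:,:,::-1])
E
```

```text
t 7.75 tcp [ 0.4635 -0.0005  0.3635] z [ 1.1e-03  9.0e-04 -1.0e+00] yaw y -87.15 w 0.0155 F [-0.52  0.2  -0.63] q [-1.510e-01  2.090e-01  1.847e+00  1.000e-03  1.085e+00  1.370e+00]
```

View pics/w2b.png

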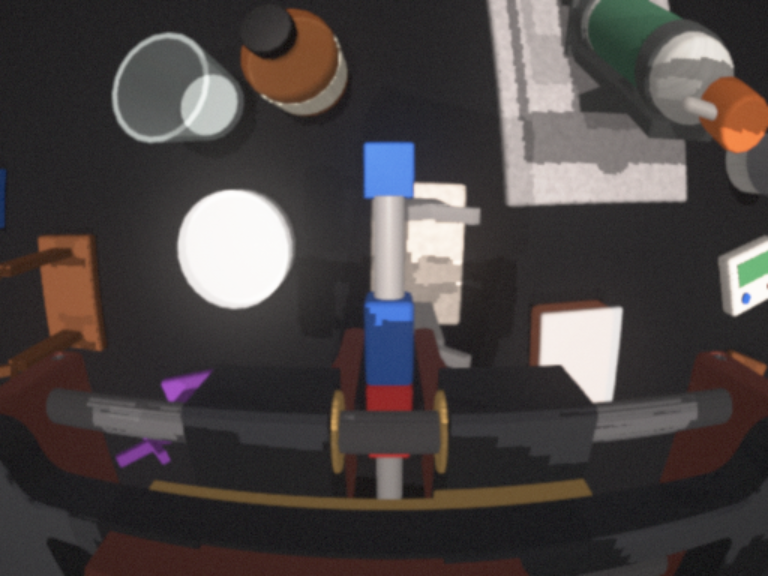

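Blue blade at (388,170) now points away from the robot. Aligning over the cradle, staying above the forks.

Emit:
{"fn": "send_rows", "kwargs": {"steps": [{"ax":0,"ay":0,"az":-0.5,"tx":0.006,"ty":-0.01,"tz":0,"jaw":240},{"ax":0,"ay":0,"az":-1.1,"tx":0.0125,"ty":-0.0205,"tz":0,"jaw":240},{"ax":0,"ay":0,"az":-1.1,"tx":0.0125,"ty":-0.0205,"tz":-0.02,"jaw":240},{"ax":0,"ay":0,"az":-1.1,"tx":0.0125,"ty":-0.0205,"tz":-0.04,"jaw":240},{"ax":0,"ay":0,"az":-1.1,"tx":0.0125,"ty":-0.0205,"tz":-0.055,"jaw":240},{"ax":0,"ay":0,"az":-1.1,"tx":0.0125,"ty":-0.0205,"tz":-0.06,"jaw":240},{"ax":0,"ay":0,"az":-1.1,"tx":0.0125,"ty":-0.0205,"tz":-0.06,"jaw":240}]}}

```text
clock: 8.68
tcp_pos: [0.4763, -0.0214, 0.3034]
orientation: [-0.0, 1.0, 0.013, 0.0]
ft_force: [-0.7, -0.5, -0.4]
gripper_width: 0.0156
```

```bash
python3 - <<'E'
from s import *
show(); im,d,K,p=snap('wrist','w3'); cv2.imwrite('pics/w3b.png',cv2.resize(im[70:330,140:400],None,fx=2.2,fy=2.2)[:,:,::-1])
snap('top','t3');im=cv2.imread('pics/t3.png')[100:260,190:400]; cv2.imwrite('pics/t3c.png',cv2.resize(im,None,fx=3.7,fy=3.7))
E
```

```text
t 8.68 tcp [ 0.4763 -0.0214  0.3034] z [ 8.e-04  8.e-04 -1.e+00] yaw y -88.54 w 0.0156 F [-0.7  -0.48 -0.38] q [-1.900e-01  3.110e-01  1.888e+00  1.000e-03  9.420e-01  1.354e+00]
```

View pics/w3b.png

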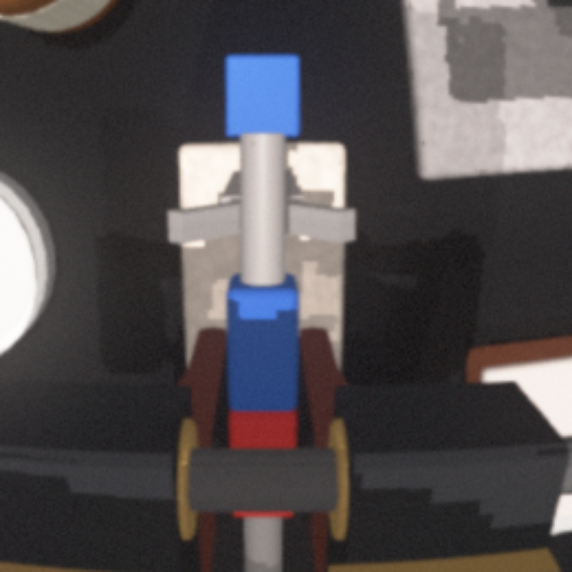

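View pics/t3c.png

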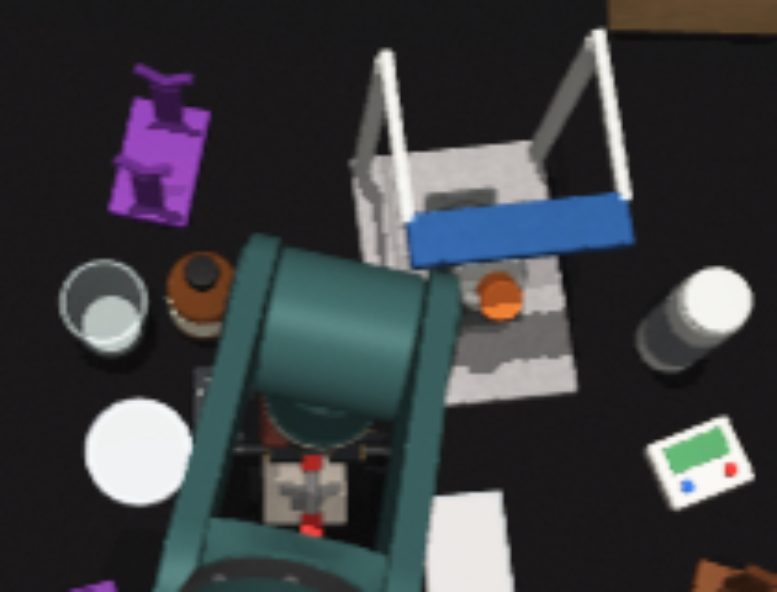

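Shaft (column 263) is centred over the fork (168 to 356, middle 262). Quick check of the lengthwise position before lowering.

```bash
python3 - <<'E'
from h import *
im,d,K,p=load('w3')
f=lambda U,V,z: fray(140+U/2.2,70+V/2.2,K,p,z).round(4)
print('tip',f(263,55,.142),'blade inner',f(263,137,.142),'handle end top',f(263,283,.148),'colour change',f(263,411,.148))
print('foot far edge',f(263,144,.012))
E
```

```text
tip [ 0.5563 -0.0193  0.142 ] blade inner [ 0.5386 -0.0198  0.142 ] handle end top [ 0.5078 -0.0206  0.148 ] colour change [ 0.4774 -0.0214  0.148 ]
foot far edge [ 0.5296 -0.0199  0.012 ]
```

Emit:
{"fn": "send_rows", "kwargs": {"steps": [{"ax":0,"ay":0,"az":0,"tx":0,"ty":0,"tz":-0.005,"jaw":240},{"ax":0,"ay":0,"az":0,"tx":0,"ty":0,"tz":-0.01,"jaw":240},{"ax":0,"ay":0,"az":0,"tx":0,"ty":0,"tz":-0.014,"jaw":240}]}}

```text
clock: 9.15
tcp_pos: [0.4764, -0.0212, 0.2897]
orientation: [-0.0, 1.0, 0.013, 0.001]
ft_force: [0.5, -0.1, 0.2]
gripper_width: 0.0156
```

Emit:
{"fn": "send_rows", "kwargs": {"steps": [{"ax":0,"ay":0,"az":0,"tx":-0.0015,"ty":0,"tz":-0.005,"jaw":240},{"ax":0,"ay":0,"az":0,"tx":-0.0015,"ty":0,"tz":-0.009,"jaw":240},{"ax":0,"ay":0,"az":0,"tx":-0.0015,"ty":0,"tz":-0.013,"jaw":240},{"ax":0,"ay":0,"az":0,"tx":-0.0015,"ty":0,"tz":-0.016,"jaw":240},{"ax":0,"ay":0,"az":0,"tx":-0.0015,"ty":0,"tz":-0.016,"jaw":240}]}}

```text
clock: 9.78
tcp_pos: [0.4749, -0.0212, 0.2734]
orientation: [-0.0, 1.0, 0.013, 0.001]
ft_force: [-0.0, 0.2, 0.4]
gripper_width: 0.0156
```

```bash
python3 s.py
```

```text
t 9.78 tcp [ 0.4749 -0.0212  0.2734] z [ 1.6e-03  8.0e-04 -1.0e+00] yaw y -88.54 w 0.0156 F [-0.03  0.24  0.35] q [-1.910e-01  3.560e-01  1.921e+00  1.000e-03  8.640e-01  1.354e+00]
```

Emit:
{"fn": "send_rows", "kwargs": {"steps": [{"ax":0,"ay":0,"az":0,"tx":0,"ty":0,"tz":-0.0005,"jaw":240},{"ax":0,"ay":0,"az":0,"tx":0,"ty":0,"tz":-0.0005,"jaw":190},{"ax":0,"ay":0,"az":0,"tx":0,"ty":0,"tz":-0.0005,"jaw":150},{"ax":0,"ay":0,"az":0,"tx":0,"ty":0,"tz":-0.0005,"jaw":80},{"ax":0,"ay":0,"az":0,"tx":0,"ty":0,"tz":-0.0005,"jaw":0},{"ax":0,"ay":0,"az":0,"tx":0,"ty":0,"tz":-0.0005,"jaw":0},{"ax":0,"ay":0,"az":0,"tx":0,"ty":0,"tz":-0.0005,"jaw":0},{"ax":0,"ay":0,"az":0,"tx":0,"ty":0,"tz":-0.0005,"jaw":0}]}}

```text
clock: 10.78
tcp_pos: [0.4749, -0.0212, 0.2729]
orientation: [-0.0, 1.0, 0.013, 0.001]
ft_force: [-1.0, -0.9, 1.0]
gripper_width: 0.0791
```

```bash
python3 s.py
```

```text
t 10.78 tcp [ 0.4749 -0.0212  0.2729] z [ 1.6e-03  8.0e-04 -1.0e+00] yaw y -88.53 w 0.0791 F [-1.04 -0.91  0.97] q [-1.900e-01  3.560e-01  1.921e+00  1.000e-03  8.620e-01  1.354e+00]
```

Straight up, then look.

Emit:
{"fn": "send_rows", "kwargs": {"steps": [{"ax":0,"ay":0,"az":0,"tx":0,"ty":0,"tz":0.0,"jaw":0},{"ax":0,"ay":0,"az":0,"tx":0,"ty":0,"tz":0.02,"jaw":0},{"ax":0,"ay":0,"az":0,"tx":0,"ty":0,"tz":0.04,"jaw":0},{"ax":0,"ay":0,"az":0,"tx":0,"ty":0,"tz":0.07,"jaw":0},{"ax":0,"ay":0,"az":0,"tx":0,"ty":0,"tz":0.1,"jaw":0},{"ax":0,"ay":0,"az":0,"tx":0,"ty":0,"tz":0.13,"jaw":0},{"ax":0,"ay":0,"az":0,"tx":0,"ty":0,"tz":0.15,"jaw":0},{"ax":0,"ay":0,"az":0,"tx":0,"ty":0,"tz":0.15,"jaw":0}]}}

```text
clock: 11.78
tcp_pos: [0.4753, -0.0213, 0.4243]
orientation: [-0.0, 1.0, 0.013, 0.003]
ft_force: [0.1, 0.6, -0.4]
gripper_width: 0.0878
```

```bash
python3 - <<'E'
from s import *
show(); im,d,K,p=snap('wrist','w4'); cv2.imwrite('pics/w4b.png',cv2.resize(im,None,fx=1.5,fy=1.5)[:,:,::-1])
hsv=cv2.cvtColor(im,cv2.COLOR_RGB2HSV);H,S,V=[hsv[...,i].astype(int) for i in range(3)]
w=np.zeros(H.shape,bool); w[85:290,235:290]=1
for n,m in(('blue',w&(abs(H-110)<14)&(S>130)&(V>60)),('red',w&((H<6)|(H>174))&(S>140)&(V>70))):
    rows=np.nonzero(m.any(1))[0]
    for k in [rows[0],rows[2],rows[-2],rows[-1]]:
        u=np.nonzero(m[k])[0]; print(n,k,u.min(),u.max(),fray(u.mean(),k,K,p,0.113).round(4))
E
```

```text
t 11.78 tcp [ 0.4753 -0.0213  0.4243] z [ 5.e-03  1.e-04 -1.e+00] yaw y -88.53 w 0.0878 F [ 0.06  0.61 -0.42] q [-1.900e-01  1.570e-01  1.743e+00  1.000e-03  1.236e+00  1.354e+00]
blue 108 252 265 [ 0.5556 -0.0179  0.113 ]
blue 110 250 266 [ 0.5536 -0.0179  0.113 ]
blue 187 253 265 [ 0.4771 -0.0208  0.113 ]
blue 188 254 264 [ 0.476  -0.0202  0.113 ]
red 190 253 265 [ 0.474  -0.0209  0.113 ]
red 192 253 266 [ 0.4719 -0.0215  0.113 ]
red 258 252 267 [ 0.398  -0.0234  0.113 ]
red 259 253 266 [ 0.3968 -0.0234  0.113 ]
```

View pics/w4b.png

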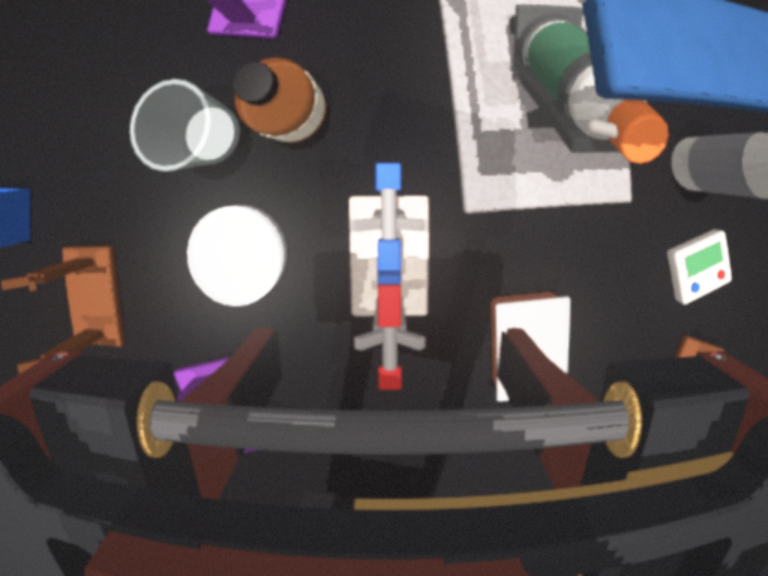

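Scraper lies turned round: blue tip (388,175), red tip (389,378), middle at x≈0.476. Checking both tips' heights by depth, and the cap's position from this view.

```bash
python3 - <<'E'
from h import *
im,d,K,p=load('w4')
def fp(u,v):
    x=(u-K[0,2])/K[0,0]; y=(v-K[1,2])/K[1,1]; th=np.hypot(x,y); s=np.sin(th)/th
    c=np.array([x*s,y*s,np.cos(th)]); c=c/c[2]*d[v,u]; return p[:3,:3]@c+p[:3,3]
for n,a in(('blue blade',(259,116)),('shaft b',(259,136)),('handle',(259,190)),('shaft r',(259,230)),('red blade',(259,252))): print(n,fp(*a).round(4))
hsv=cv2.cvtColor(im,cv2.COLOR_RGB2HSV);H,S,V=[hsv[...,i].astype(int) for i in range(3)]
w=np.zeros(H.shape,bool); w[55:115,395:455]=1
m=w&(H>3)&(H<20)&(S>150)&(V>90); v,u=np.nonzero(m)
Q=np.array([fp(a,b) for a,b in zip(u,v)]); n=np.array([-np.sin(np.radians(35))*np.cos(np.radians(7.7)),-np.sin(np.radians(35))*np.sin(np.radians(7.7)),np.cos(np.radians(35))])
c=np.array([.5766,-.1669,.175]); h=(Q-c)@n; print('h',np.percentile(h,[5,25,50,75,95]).round(4),m.sum())
t=np.abs(h-np.percentile(h,80))<.003; print(t.sum(),Q[t].mean(0).round(4))
lat=Q[t]-c; ey=np.array([-np.sin(np.radians(7.7)),np.cos(np.radians(7.7)),0]); ex=np.cross(ey,n)
print('ey',(lat@ey).min().round(4),(lat@ey).max().round(4),'ex',(lat@ex).min().round(4),(lat@ex).max().round(4))
E
```

```text
blue blade [ 0.5478 -0.019   0.1111]
shaft b [ 0.5282 -0.0195  0.114 ]
handle [ 0.4747 -0.0209  0.116 ]
shaft r [ 0.4317 -0.022   0.115 ]
red blade [ 0.4051 -0.0227  0.1126]
h [-0.0191 -0.0072 -0.0021 -0.0013 -0.0005] 1187
810 [ 0.579  -0.1628  0.175 ]
ey -0.014 0.019 ex -0.0145 0.0181
```

Both blades measure level at about 0.112, matching their resting height. The two views of the cap agree to 3 mm, so I take (0.578, -0.165, 0.175). Working out the press pose.

```bash
cat > goal.py <<'E'
from s import *
def goal(off,cap=np.array([.578,-.165,.175])):
    s,M=show(); a,b=np.radians(35),np.radians(7.7)
    n=np.array([-np.sin(a)*np.cos(b),-np.sin(a)*np.sin(b),np.cos(a)])
    ey=np.array([-np.sin(b),np.cos(b),0]); y=-ey; z=-n; G=np.stack([np.cross(y,z),y,z],1)
    rv=np.degrees(R.from_matrix(G@M.T).as_rotvec()); t=cap+n*(.182+off)-s['tcp_pos']
    print('off',off,'rotvec',rv.round(2),'t',t.round(4),'tip err lateral to axis now', end=' ')
    tip=s['tcp_pos']+.182*M[:,2]-cap; print('h',(tip@n).round(4),'ey',(tip@ey).round(4),'ex',(tip@np.cross(ey,n)).round(4))
E
python3 -c "
from goal import *
goal(.06); goal(.02)"
```

```text
t 11.82 tcp [ 0.4749 -0.0212  0.4231] z [ 2.8e-03  5.0e-04 -1.0e+00] yaw y -88.53 w 0.0881 F [-0.66 -0.44 -0.77] q [-1.910e-01  1.590e-01  1.744e+00  1.000e-03  1.236e+00  1.354e+00]
off 0.06 rotvec [  2.76 -34.75   6.03] t [-0.0344 -0.1624 -0.0499] tip err lateral to axis now h 0.1014 ey 0.1563 ex -0.0296
t 11.82 tcp [ 0.4749 -0.0212  0.4231] z [ 2.8e-03  5.0e-04 -1.0e+00] yaw y -88.53 w 0.0881 F [-0.66 -0.44 -0.77] q [-1.910e-01  1.590e-01  1.744e+00  1.000e-03  1.236e+00  1.354e+00]
off 0.02 rotvec [  2.76 -34.75   6.03] t [-0.0117 -0.1593 -0.0826] tip err lateral to axis now h 0.1014 ey 0.1563 ex -0.0296
```

Emit:
{"fn": "send_rows", "kwargs": {"steps": [{"ax":0,"ay":0,"az":0,"tx":-0.01,"ty":-0.02,"tz":0,"jaw":255},{"ax":0.4,"ay":-5,"az":0.8,"tx":-0.02,"ty":-0.045,"tz":0,"jaw":255},{"ax":0.8,"ay":-10,"az":1.7,"tx":-0.03,"ty":-0.07,"tz":-0.005,"jaw":255},{"ax":1.2,"ay":-15,"az":2.6,"tx":-0.034,"ty":-0.095,"tz":-0.01,"jaw":255},{"ax":1.6,"ay":-20,"az":3.5,"tx":-0.034,"ty":-0.12,"tz":-0.02,"jaw":255},{"ax":2,"ay":-25,"az":4.3,"tx":-0.034,"ty":-0.14,"tz":-0.03,"jaw":255},{"ax":2.4,"ay":-30,"az":5.2,"tx":-0.034,"ty":-0.155,"tz":-0.04,"jaw":255},{"ax":2.8,"ay":-34.8,"az":6,"tx":-0.034,"ty":-0.162,"tz":-0.05,"jaw":255}]}}

```text
clock: 12.82
tcp_pos: [0.4402, -0.1838, 0.3715]
orientation: [-0.021, 0.951, 0.063, 0.301]
ft_force: [-0.6, 1.2, 0.3]
gripper_width: 0.0112
```

```bash
python3 - <<'E'
from goal import *
goal(.06);goal(.01)
im,d,K,p=snap('wrist','w5'); cv2.imwrite('pics/w5b.png',cv2.resize(im,None,fx=1.5,fy=1.5)[:,:,::-1])
snap('scene','s5');im=cv2.imread('pics/s5.png')[150:350,130:330]; cv2.imwrite('pics/s5c.png',cv2.resize(im,None,fx=3,fy=3))
E
```

```text
t 12.82 tcp [ 0.4402 -0.1838  0.3715] z [ 0.5696  0.0771 -0.8183] yaw y -82.41 w 0.0112 F [-0.62  1.23  0.27] q [-0.729  0.134  2.037  0.755  0.691  0.183]
off 0.06 rotvec [-0.09  0.08  0.11] t [0.0003 0.0002 0.0017] tip err lateral to axis now h 0.0587 ey -0.0002 ex -0.001
t 12.82 tcp [ 0.4402 -0.1838  0.3715] z [ 0.5696  0.0771 -0.8183] yaw y -82.41 w 0.0112 F [-0.62  1.23  0.27] q [-0.729  0.134  2.037  0.755  0.691  0.183]
off 0.01 rotvec [-0.09  0.08  0.11] t [ 0.0287  0.0041 -0.0392] tip err lateral to axis now h 0.0587 ey -0.0002 ex -0.001
```

View pics/w5b.png

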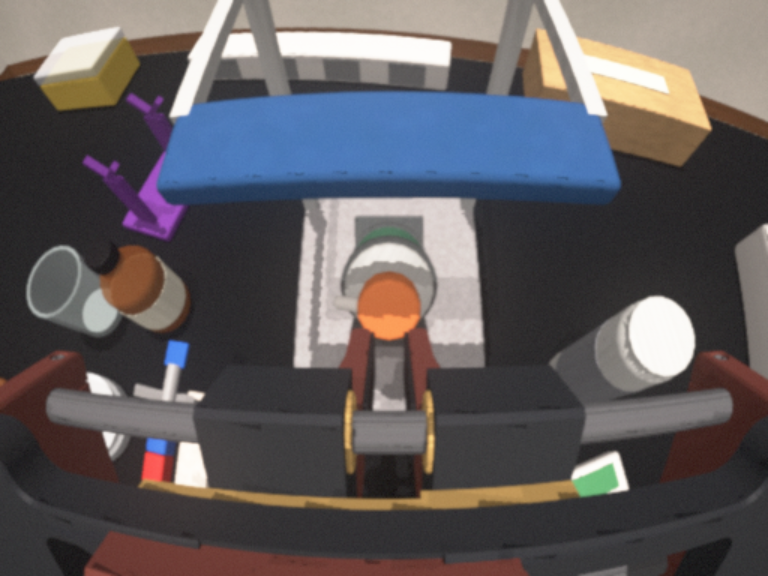

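View pics/s5c.png

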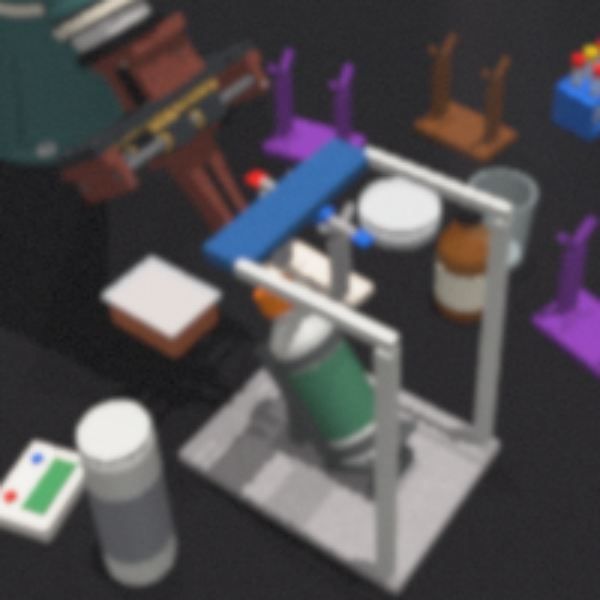

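The wrist picture shows the cap (388,305) in line with the closed fingers (column 389), and the tool passes in front of the bar. The scene picture shows the scraper in the cradle with its blue end towards the spout. Advancing to 10 mm off.

Emit:
{"fn": "send_rows", "kwargs": {"steps": [{"ax":0,"ay":0,"az":0,"tx":0.007,"ty":0.001,"tz":-0.01,"jaw":255},{"ax":0,"ay":0,"az":0,"tx":0.015,"ty":0.002,"tz":-0.02,"jaw":255},{"ax":0,"ay":0,"az":0,"tx":0.022,"ty":0.003,"tz":-0.03,"jaw":255},{"ax":0,"ay":0,"az":0,"tx":0.0285,"ty":0.004,"tz":-0.039,"jaw":255},{"ax":0,"ay":0,"az":0,"tx":0.0285,"ty":0.004,"tz":-0.039,"jaw":255},{"ax":0,"ay":0,"az":0,"tx":0.0285,"ty":0.004,"tz":-0.039,"jaw":255}]}}

```text
clock: 13.68
tcp_pos: [0.468, -0.1792, 0.3315]
orientation: [-0.022, 0.952, 0.062, 0.299]
ft_force: [0.6, 0.4, -1.2]
gripper_width: 0.0008
```

```bash
python3 - <<'E'
from goal import *
goal(.01);goal(-.009)
im,d,K,p=snap('wrist','w6'); cv2.imwrite('pics/w6b.png',cv2.resize(im[120:320,160:360],None,fx=3,fy=3)[:,:,::-1])
E
```

```text
t 13.68 tcp [ 0.468  -0.1792  0.3315] z [ 0.5663  0.0789 -0.8204] yaw y -82.48 w 0.0008 F [ 0.64  0.41 -1.24] q [-0.673  0.233  2.041  0.841  0.59   0.118]
off 0.01 rotvec [-0.27 -0.16  0.18] t [ 0.0008 -0.0005  0.0008] tip err lateral to axis now h 0.0098 ey 0.0011 ex -0.0015
t 13.68 tcp [ 0.468  -0.1792  0.3315] z [ 0.5663  0.0789 -0.8204] yaw y -82.48 w 0.0008 F [ 0.64  0.41 -1.24] q [-0.673  0.233  2.041  0.841  0.59   0.118]
off -0.009 rotvec [-0.27 -0.16  0.18] t [ 0.0116  0.0009 -0.0148] tip err lateral to axis now h 0.0098 ey 0.0011 ex -0.0015
```

View pics/w6b.png

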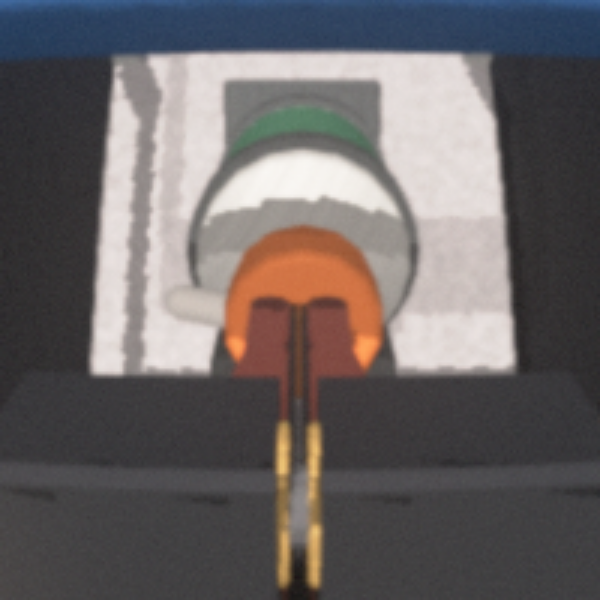

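Fingertips at (300,300) are over the middle of the cap. Pressing along the axis.

Emit:
{"fn": "send_rows", "kwargs": {"steps": [{"ax":0,"ay":0,"az":0,"tx":0.0025,"ty":0.0005,"tz":-0.004,"jaw":255},{"ax":0,"ay":0,"az":0,"tx":0.0055,"ty":0.0005,"tz":-0.008,"jaw":255},{"ax":0,"ay":0,"az":0,"tx":0.007,"ty":0.001,"tz":-0.01,"jaw":255},{"ax":0,"ay":0,"az":0,"tx":0.0085,"ty":0.001,"tz":-0.012,"jaw":255},{"ax":0,"ay":0,"az":0,"tx":0.0095,"ty":0.001,"tz":-0.0135,"jaw":255},{"ax":0,"ay":0,"az":0,"tx":0.01,"ty":0.001,"tz":-0.0145,"jaw":255},{"ax":0,"ay":0,"az":0,"tx":0.01,"ty":0.001,"tz":-0.0145,"jaw":255}]}}

```text
clock: 14.6
tcp_pos: [0.4778, -0.1784, 0.3176]
orientation: [-0.022, 0.952, 0.062, 0.299]
ft_force: [-6.9, -1.2, 7.6]
gripper_width: 0.0005
```

```bash
python3 -c "
from goal import *
goal(-.008)"
```

```text
t 14.6 tcp [ 0.4778 -0.1784  0.3176] z [ 0.5671  0.0783 -0.8199] yaw y -82.49 w 0.0005 F [-6.92 -1.24  7.55] q [-0.656  0.268  2.04   0.881  0.557  0.084]
off -0.008 rotvec [-0.23 -0.11  0.19] t [ 0.0013  0.     -0.    ] tip err lateral to axis now h -0.0073 ey 0.0005 ex -0.0013
```

The axial force is about 10 N, well over the 5.6 N spring force, so the cap is on its stop. Holding briefly, then backing off along the axis.

Emit:
{"fn": "send_rows", "kwargs": {"steps": [{"ax":0,"ay":0,"az":0,"tx":0,"ty":0,"tz":0,"jaw":255},{"ax":0,"ay":0,"az":0,"tx":0,"ty":0,"tz":0,"jaw":255},{"ax":0,"ay":0,"az":0,"tx":0,"ty":0,"tz":0,"jaw":255},{"ax":0,"ay":0,"az":0,"tx":-0.0055,"ty":-0.001,"tz":0.008,"jaw":255},{"ax":0,"ay":0,"az":0,"tx":-0.0115,"ty":-0.0015,"tz":0.0165,"jaw":255},{"ax":0,"ay":0,"az":0,"tx":-0.02,"ty":-0.003,"tz":0.029,"jaw":255},{"ax":0,"ay":0,"az":0,"tx":-0.03,"ty":-0.004,"tz":0.043,"jaw":255},{"ax":0,"ay":0,"az":0,"tx":-0.04,"ty":-0.0055,"tz":0.058,"jaw":255}]}}

```text
clock: 15.6
tcp_pos: [0.437, -0.1839, 0.3767]
orientation: [-0.022, 0.952, 0.062, 0.299]
ft_force: [0.0, -1.1, -0.6]
gripper_width: 0.0005
```

```bash
python3 - <<'E'
from goal import *
goal(.06)
im,d,K,p=snap('wrist','w7'); cv2.imwrite('pics/w7b.png',cv2.resize(im,None,fx=1.5,fy=1.5)[:,:,::-1])
snap('scene','s7');im=cv2.imread('pics/s7.png')[150:350,130:330]; cv2.imwrite('pics/s7c.png',cv2.resize(im,None,fx=3,fy=3))
# cap height vs w5
n=np.array([-.5684,-.0769,.8192]); c=np.array([.578,-.165,.175])
for f in('w5','w7'):
    im,d,K,p=load(f); hsv=cv2.cvtColor(im,cv2.COLOR_RGB2HSV);H,S,V=[hsv[...,i].astype(int) for i in range(3)]
    w=np.zeros(H.shape,bool); w[170:240,220:300]=1
    v,u=np.nonzero(w&(H>3)&(H<20)&(S>150)&(V>90)); x=(u-K[0,2])/K[0,0]; y=(v-K[1,2])/K[1,1]; th=np.hypot(x,y); t=np.tan(th)/th
    Q=(np.stack([x*t,y*t,np.ones_like(x)],1)*d[v,u][:,None])@p[:3,:3].T+p[:3,3]; h=(Q-c)@n; print(f,len(u),np.percentile(h,[50,75,90,95]).round(4))
E
```

```text
t 15.6 tcp [ 0.437  -0.1839  0.3767] z [ 0.5671  0.0781 -0.8199] yaw y -82.5 w 0.0005 F [ 0.01 -1.14 -0.6 ] q [-0.734  0.122  2.033  0.739  0.707  0.2  ]
off 0.06 rotvec [-0.22 -0.11  0.2 ] t [ 0.0035  0.0003 -0.0034] tip err lateral to axis now h 0.0648 ey 0.0005 ex -0.0011
w5 1426 [-0.0005  0.      0.0004  0.0007]
w7 1324 [-0.0005  0.      0.0005  0.0007]
```

View pics/w7b.png

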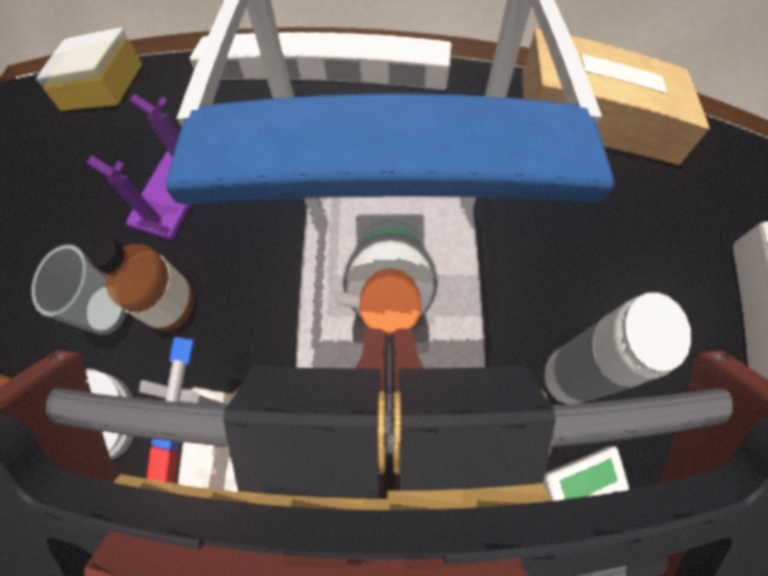

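View pics/s7c.png

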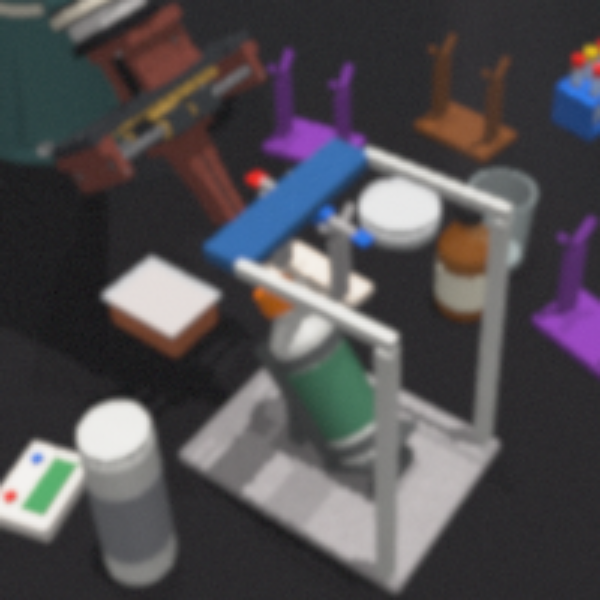

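The cap is back at its old height (same within 0.1 mm), the scraper lies turned round in the forks, the other things have not moved, and the arm is clear.

```bash
python3 -c "
from h import *
print(r.hand_in())"
```

```text
the job is handed in; nothing more can be done
None
```

I turned the scraper end for end in the white cradle. I then pressed the orange cap and let it spring back, and handed the job in at about 16 s; no verdict is reported.

**Scraper:** In the wrist camera the blue end is on the spout's side, with its tip at x ≈ 0.556. Both blade tops measured about 0.112 m high, which fits the resting height. In the last picture it still lay in both forks.

**Cap:** I pressed along the can's axis until about 10 N. The spring gives 5.6 N at the stop, so I take it that the cap was fully down. Afterwards its top was back within 0.1 mm of its earlier height.

**Surroundings:** The other things looked unmoved in the pictures, and the arm stands about 65 mm clear of the cap.

**Disagreements:** The top and wrist cameras differed by 2–3 mm sideways on the scraper and the cap, and I used values in between. The first move call was refused because some keys were missing, so the arm did not move. No check failed.

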